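# Tare the empty bottle on the dial scale

## Task

Stand the empty clear glass bottle upright in the middle of the scale's steel pan, setting it down gently, and let go of it. Then turn the black tare knob until the red needle, now deflected by the bottle's weight, points at the middle of the blue zero mark on the white dial. Do not disturb the capped amber bottles or the blue-lidded jar.

Things in the scene. Friction and masses are not known exactly. Their poses are not given: they have to be found in the camera images.
- scale: Grey bench scale, a box 180 x 360 x 50 mm (its own x, y, z), fixed to the table. Origin: centre of its underside, z up, at table height. In its frame the pan's centre lies at y = +100 mm, the dial's and knob's common upright axis at y = -95 mm. It can stand turned about the vertical by up to 0.3 rad.
- pan: Round flat steel weighing pan, 120 mm diameter and 6 mm thick, on a spring (400 N/m); its upper face is 75 mm above the table when empty. It sinks under load, about 7 mm under the bottle, with a stop at 14 mm. Origin: on the pan's axis, 75 mm below its upper face; z up.
- pan_top (a point): Centre of the pan's upper face; moves down with it.
- needle (a joint): Angle of the red needle (rad), 0 with the pan empty, growing clockwise seen from above as the pan sinks (0.136 rad per mm). At 0 it points along the scale's +x. With the bottle on it settles at about 0.7 to 1.25 within a second; the bottle's weight varies. Only the pan moves it.
- needle_tip (a point): Point of the red needle, 52 mm from the dial's axis, 58 mm above the table. The needle is 3 mm wide and lies under the knob, 60 mm above the table; it cannot be pushed by the fingers.
- tare_dial (a joint): Angle of the white dial disc and black tare knob, which are one part (rad), growing clockwise seen from above; at 0 the blue zero mark points along the scale's +x. Starts between -0.5 and 0.2, stops at -1.2 and 2.4. Friction about 0.05 N m; it stays where it is left. The needle reads zero when this value equals needle.
- zero_mark (a point): Middle of the blue zero mark, a bar 9 mm wide and 16 mm long (radially) on the white dial (132 mm diameter, 24 divisions with black tick marks); this point is 52 mm from the dial's axis, 58 mm above the table, so it coincides with needle_tip when the needle reads zero.
- knob_grip (a point): On the knob's upright axis, where to grip: 92 mm above the table. The knob is a black ribbed cylinder of 42 mm diameter, from 64 to 104 mm above the table, in the middle of the dial, whose face is 56 mm above the table; grip it from above at any yaw. A blue line on its top points to the zero mark.
- bottle: The empty clear glass bottle with a white paper label and no cap, about 0.22 to 0.35 kg, loose. Origin: centre of its underside; z up along it. Body 62 mm diameter up to 75 mm, shoulder to 94 mm, neck 28 mm diameter from 94 mm to the top at 140 mm.
- bottle_neck (a point): On the bottle's axis in the straight neck, 120 mm above its underside: where to grip from above.
- amber_1: Amber glass bottle with a white cap (31 mm diameter), otherwise the shape of the clear one, 140 mm high (cap top at 142 mm). Origin: centre of its underside. Leave alone.
- amber_2: Another amber glass bottle like amber_1. Leave alone.
- jar: Small jar with a blue lid, 56 mm diameter, 70 mm high, beyond the scale. Origin: centre of its underside. Leave alone.
There are look-alikes about, which are no part of the job. Leave any green or purple look-alike of the bottle alone.

How it is judged:
By the outcome, as a careful person would: the job done as asked, in the order asked, and still so for the second after the job is handed in, with the robot touching nothing.
It also fails if it takes over 67 s, if anything falls off the work surface, if the arm or the gripper's body presses on something with over 40 N, if the wrist force passes 120 N, or if a joint passes its speed limit or range.

## Robot

A 6-joint arm with a two-finger parallel gripper is mounted at the origin on the work surface. World frame = base frame: x ahead of the robot, y to its left, z up, the work surface at z = 0. Lengths are in m, angles in rad, forces in N, time in s.
With the tool pointing down it reaches from about 0.4 to 0.825 m from the base axis. Payload 7 kg.
Tool frame: the origin (TCP) lies on the centre line of the jaws, within the pads' length; the fingertips stand 22 mm ahead of it and the grasp point (between the pads) lies 3 mm ahead of it; z points along the fingers, y is the line along which they close (so a half turn about z gives the same grasp; the last joint's range is limited). The gripper opens to 88 mm and grips with 3 to 60 N. Pads are 19 mm wide; open, the fingers measure 130 mm over their backs; the gripper's body (78 mm by 193 mm) begins 47 mm behind the grasp point.
Start: joints at [1.398, 0.359, 0.012, 0, -1.224, -0.288], TCP at [0.3, 0.605, 0.249] pointing down, gripper open.
Joint ranges: [-3.07, 3.07], [-1.43, 2.12], [-1.02, 1.25], [-3.03, 1.67], [-3.05, -0], [-3.03, 3.03]. Speed limits (rad/s): [2.39, 2.39, 3.01, 3.14, 3.14, 3.14].

## Interface

Orientations are given as [roll, pitch, yaw] about the fixed x, y, z axes, in that order (R = Rz(yaw) Ry(pitch) Rx(roll)).
In Python, from station import arm gives the robot as it stands.
- The arm moves only by the tool arm_command, never from a script. Its argument "series" is one flat list of numbers, 7 for each row, row after row: the turn, a rotation vector about the tool's x, y, z each as a share of 90 degrees, from -1 to 1, then the shift along the tool's x, y, z each as a share of 0.1 m, from -1 to 1, then the opening, from 0 (shut) to 1 (fully open). A call has 1 to 8 rows; each row is the pose to reach, as a shift and turn from the pose commanded when the call began, along the tool's axes at that moment; what a row does not reach only later rows make up. A row lasts 1/8 s, in which the tool goes at most 62.5 mm and 10.7 degrees, less where a joint would pass 70% of its speed; a pose out of reach is approached as far as the arm can. A call with a number of a shift or a turn outside -1 to 1 is refused whole. A call with a gripper value outside its range is refused whole. The fingers move at their own pace and stop on an object; "force" is the grip in N (left out, the last holds). Time passes only in rows, so rows that repeat a pose let the fingers close. It gives the time, the measured TCP pose, the force, the opening and the grip force at its end, in the units of the state.
- arm.get_state(): the state, without advancing time (a new reading comes with each control period).
- arm.grab_frame(name): name is "scene" or "side" or "wrist"; returns the picture (420x560x3 uint8, blue, green, red); there is no depth.
- arm.camera_model(name): a dict with "fovy" (degrees; the focal length in pixels is half the picture's height over the tangent of half this angle, whatever the lens; pixels are square), "cx", "cy" (the principal point, pixels), "D" ([k1, k2, p1, p2, k3] as OpenCV has them; the pictures are not rectified), "pose" (4x4, takes a point from camera to world coordinates). Camera axes: x right, y down, z forward; pixel columns grow to the right and rows downward; lengths in m; the calibration is good to about 2 mm. A picture is of the moment at which its call begins: read the wrist's pose just before it. camera_model takes no time and is no camera call; for the wrist camera it gives the pose at the moment of the call.
- arm.job_done(): hands the job in; it is judged then, once.
The state is a dict: "t": time; "q": joint angles; "qd": joint speeds; "joint_efforts": joint torques, N m; "eef_pos": TCP position; "ee_rot": TCP orientation; "force": force on the tool from outside, world axes, zero at the start; "moment": the same for the moment, N m; "width": finger opening in m; "gripper_force": force on a finger pad.
Only numpy, scipy, OpenCV 4.12 (cv2) and the standard library are available. Lean on these libraries where they do the work, as an engineer would, in place of code of your own. Each camera call takes 0.05 s, during which the arm holds its last target. There are 200 camera calls.

## Working session

There is one attempt and no reset: what is moved stays moved. The work goes in short steps, Python scripts to look and compute and a tool call to move; the robot and the scene stay as the last step left them, time stands still between calls to the robot, and variables do not carry over. Pictures are saved under pics/ and viewed, at most 10 in all, crops included, and the job is handed in when it is done.

Besides the shell and the picture viewer there is one more tool, called after "Emit:" as name(argument=value, ...), one argument or row to a line, values as JSON. arm_command: Moves the arm, as the interface text tells. Its arguments: {"type":"object","properties":{"series":{"type":"array"},"force":{"type":"number"}},"required":["series"]}

```bash
mkdir -p pics
cat > h.py <<'E'
import numpy as np, cv2
from station import arm
from scipy.spatial.transform import Rotation as Ro
def K(m):
    f=210/np.tan(np.radians(m["fovy"])/2); return np.array([[f,0,m["cx"]],[0,f,m["cy"]],[0,0,1.]])
def ray(m,uv):
    p=cv2.undistortPoints(np.array([[uv]],float),K(m),np.array(m["D"],float))[0,0]
    T=np.array(m["pose"]); return T[:3,3],T[:3,:3]@np.array([p[0],p[1],1.])
def onz(m,uv,z):
    o,d=ray(m,uv); return o+d*(z-o[2])/d[2]
def proj(m,P):
    T=np.linalg.inv(np.array(m["pose"])); 
    return cv2.projectPoints(np.array(P,float).reshape(-1,1,3),cv2.Rodrigues(T[:3,:3])[0],T[:3,3],K(m),np.array(m["D"],float))[0][:,0]
def state(): 
    s=arm.get_state(); return s
E
python3 - <<'E'
from h import *
a=arm.grab_frame("scene");b=arm.grab_frame("side");m=arm.camera_model("wrist");w=arm.grab_frame("wrist")
for n,i in zip(("scene","side","wrist"),(a,b,w)): cv2.imwrite(f"pics/{n}0.png",i)
s=state();print(s["t"],s["eef_pos"],s["ee_rot"],s["width"])
for n in("scene","side","wrist"):
    c=arm.camera_model(n);print(n,c["fovy"],c["D"],np.round(c["pose"],3).tolist())
cv2.imwrite("pics/ab0.png",cv2.resize(np.vstack([a,b]),None,fx=.7,fy=.7))
E
```

```text
0.15 [0.30003699 0.60430124 0.247834  ] [ 3.14036399e+00 -1.36598639e-04 -4.60873153e-01] 0.08779289000211807
scene 44.9525709292651 [-0.04005353  0.          0.          0.          0.        ] [[0.835, 0.391, -0.387, 0.986], [0.551, -0.593, 0.587, -0.568], [-0.0, -0.703, -0.711, 0.904], [0.0, 0.0, 0.0, 1.0]]
side 48.70539322781251 [0.04923969 0.         0.         0.         0.        ] [[0.981, -0.123, 0.147, 0.376], [-0.192, -0.597, 0.779, -0.836], [-0.008, -0.793, -0.609, 0.806], [0.0, 0.0, 0.0, 1.0]]
wrist 70.79542515936012 [-0.05845899  0.          0.          0.          0.        ] [[-0.445, -0.865, -0.234, 0.362], [-0.896, 0.43, 0.116, 0.573], [0.001, 0.261, -0.965, 0.383], [0.0, 0.0, 0.0, 1.0]]
```

View pics/scene0.png

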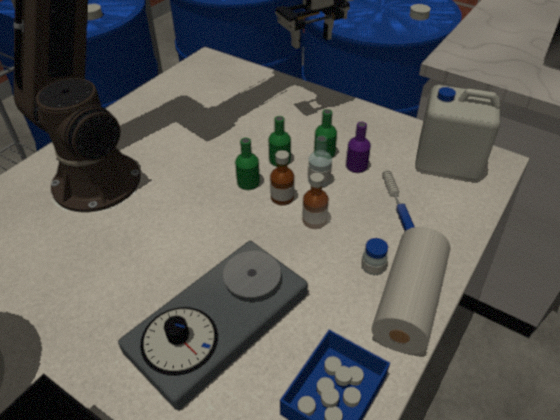

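View pics/side0.png

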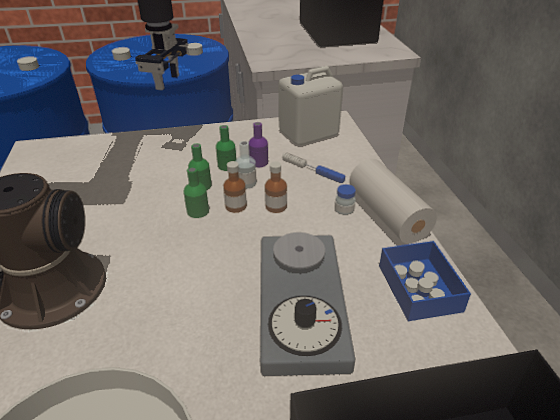

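The scene view has these bottle-like candidates: green (247,165), (280,142) and (326,133), purple (358,148), amber (283,180) and (316,203), and a clear one with a white label at (320,160). The clear one fits, and it appears in the side view at (246,165). I'll confirm it in an enlarged crop.

Run:
```python
from h import *
a=cv2.imread("pics/scene0.png");b=cv2.imread("pics/side0.png")
A=cv2.resize(a[105:235,230:390],None,fx=5,fy=5,interpolation=2)[:, :800]
A=cv2.resize(a[105:225,255:385],(400*130//130,369),interpolation=2)
B=cv2.resize(b[115:235,175:305],(400,369),interpolation=2)
cv2.imwrite("pics/crop1.png",np.hstack([A,B]))
```

```text
(no output)
```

View pics/crop1.png

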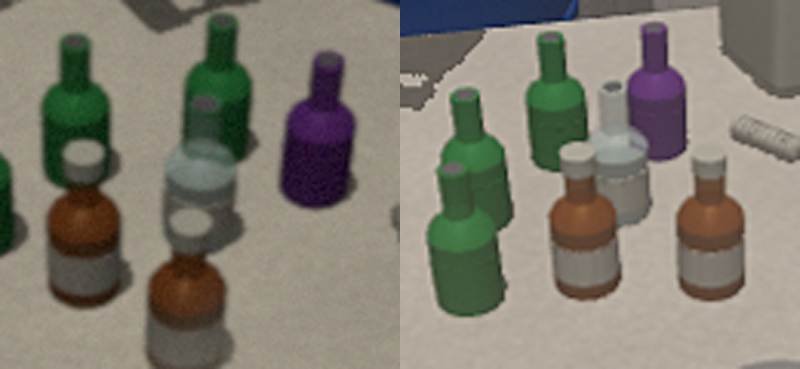

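View pics/wrist0.png

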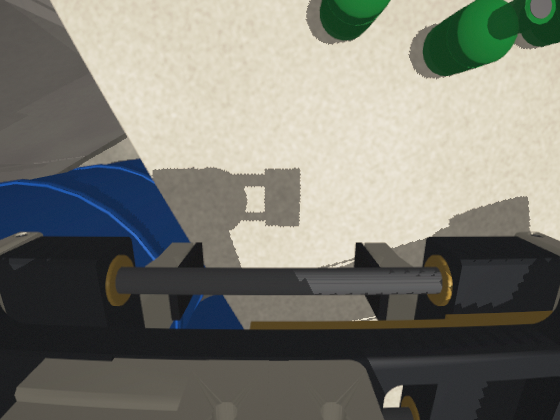

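The crop confirms it. The clear, uncapped bottle with the white label has its mouth at scene (321.6,138.5) and side (244.2,143.6). The ambers are just in front of it, with greens and purple behind.

Run:
```python
from h import *
ms,md=arm.camera_model("scene"),arm.camera_model("side")
def both(n,u,v,z):
    p=onz(ms,u,z) if u else None;q=onz(md,v,z) if v else None
    print(n,None if p is None else p[:2].round(4),None if q is None else q[:2].round(4))
both("clear",(321.6,138.5),(244.2,143.6),.14)
both("amb",(282,152.8),(232.8,163.7),.142)
both("amb",(317.4,177.1),(275.4,166.3),.142)
both("g",(279.7,118.3),(175+65*1/3.077,115+93/3.077),.14)
both("g",(327.1,111.5),(175+151/3.077,115+37/3.077),.14)
both("p",(361.9,124.2),(175+255/3.077,115+27/3.077),.14)
both("g3",(246,142),(175+53/3.077,115+169/3.077),.14)
both("jar",(377,245),(346,189),.07)
# white dial, red needle, blue mark, pan
for n,m,roi in(("scene",ms,(130,295,225,385)),("side",md,(262,290,345,360))):
    i=cv2.imread(f"pics/{n}0.png");x0,y0,x1,y1=roi;c=i[y0:y1,x0:x1].astype(int)
    B,G,R=c[...,0],c[...,1],c[...,2]
    w=((G>140)&(abs(R-B)<70)).astype(np.uint8)
    cs=max(cv2.findContours(w,0,1)[0],key=cv2.contourArea);e=cv2.fitEllipse(cv2.convexHull(cs))
    ctr=np.array(e[0])+[x0,y0];print(n,"dial",ctr,e[1],onz(m,ctr,.056)[:2])
    for k,mk in(("red",(R>G+50)&(R>B+50)),("blue",(B>R+50)&(B>G+30))):
        nn,l,st,ce=cv2.connectedComponentsWithStats(mk.astype(np.uint8))
        for j in range(1,nn):
            if st[j,4]>3:print(k,st[j,4],ce[j]+[x0,y0],onz(m,ce[j]+[x0,y0],.058)[:2])
    px=(252,272) if n=="scene" else (299,249)
    both("panhole",px if n=="scene" else None,px if n=="side" else None,.075)
```

```text
clear [0.4997 0.3299] [0.4989 0.3271]
amb [0.4505 0.2265] [0.4541 0.2235]
amb [0.5667 0.1974] [0.5633 0.1876]
g [0.3644 0.3447] [0.3634 0.3457]
g [0.4517 0.4398] [0.4526 0.439 ]
p [0.5552 0.4395] [0.5564 0.4388]
g3 [0.3514 0.2152] [0.3462 0.2178]
jar [0.7508 0.149 ] [0.751  0.1462]
scene dial [ 98.76801682 360.01552582] (17.152156829833984, 73.30916595458984) [ 0.44550894 -0.37452407]
red 9 [190. 348.] [ 0.57022561 -0.26257594]
blue 10 [180.9 325.5] [ 0.52351658 -0.23524643]
blue 17 [205.64705882 345.29411765] [ 0.59091165 -0.2419926 ]
panhole [ 0.5696 -0.0641] None
side dial [304.54423523 323.5271759 ] (53.094947814941406, 65.72351837158203) [ 0.53562758 -0.26226424]
red 15 [323. 320.] [ 0.5734708 -0.262575 ]
blue 12 [309.41666667 303.75      ] [ 0.55708826 -0.2166527 ]
blue 20 [327.95 311.25] [ 0.58930412 -0.2431603 ]
panhole None [ 0.5693 -0.0679]
```

The two views agree to within about 3 mm. The clear bottle is at (0.4993, 0.3285), the pan at about (0.5695, -0.066) and the dial axis at about (0.536, -0.259). I'm moving over the bottle.

Emit:
arm_command(
  series=[0, 0, 0, 0.4, 0.2, 0, 0.7, 0, 0, 0, 0.8, 0.4, 0, 0.7, 0, 0, 0, 1, 0.53, 0, 0.7],
)

```text
t: 0.52
eef_pos: [0.3671, 0.511, 0.2484]
ee_rot: [3.141, -0.0, -0.462]
force: [0.4, -0.1, 0.1]
width: 0.0644
gripper_force: 0.0
```

Emit:
arm_command(
  series=[0, 0, 0, 0.5, 0.26, 0, 0.7, 0, 0, 0, 1, 0.53, 0, 0.7],
)

```text
t: 0.78
eef_pos: [0.4326, 0.4197, 0.2484]
ee_rot: [3.142, 0.0, -0.46]
force: [0.8, 0.2, -0.4]
width: 0.0614
gripper_force: 0.0
```

Emit:
arm_command(
  series=[0, 0, 0, 0.5, 0.26, 0, 0.7, 0, 0, 0, 0.9, 0.5, 0, 0.7, 0, 0, 0, 1, 0.52, 0, 0.7, 0, 0, 0, 1, 0.52, 0, 0.7],
)

```text
t: 1.27
eef_pos: [0.4989, 0.3295, 0.2484]
ee_rot: [3.142, 0.0, -0.462]
force: [0.5, 0.9, -0.1]
width: 0.0615
gripper_force: 0.0
```

Run:
```python
from h import *
m=arm.camera_model("wrist");w=arm.grab_frame("wrist");cv2.imwrite("pics/wrist1.png",w)
s=state();print(s["t"],s["eef_pos"],s["ee_rot"],s["width"],proj(m,[[.4993,.3285,.14],[.4993,.3285,0],[.452,.225,.142],[.565,.193,.142]]))
R=Ro.from_euler("xyz",s["ee_rot"]).as_matrix()
print(R.T@(np.array([.4993,.3285,.123])-s["eef_pos"]))
```

```text
1.325 [0.49850997 0.33007674 0.248383  ] [ 3.14156476e+00  1.79803902e-04 -4.61145280e-01] 0.061424574034589834 [[279.22078807 215.46093227]
 [279.0283859  186.36363273]
 [412.18408137 211.79325948]
 [399.982468    65.63411808]]
[0.00143166 0.001057   0.12538278]
```

View pics/wrist1.png

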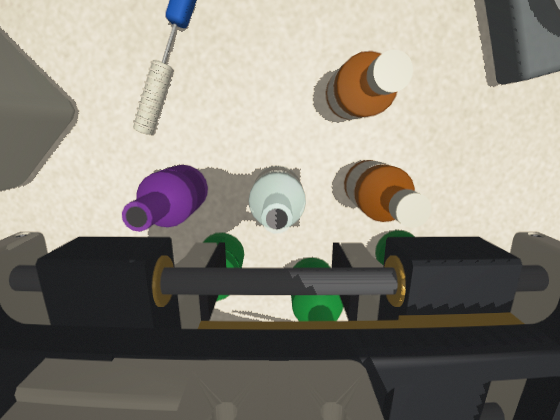

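The mouth is at wrist pixel (278,218) and I predicted (279,215). The grasp is aligned and the ambers are well clear of the fingers. Descending and gripping.

Emit:
arm_command(
  series=[0, 0, 0, 0, 0.01, 0.3, 0.7, 0, 0, 0, 0, 0.01, 0.6, 0.7, 0, 0, 0, 0, 0.01, 0.85, 0.7, 0, 0, 0, 0, 0.01, 1, 0.7],
  force=25,
)

```text
t: 1.82
eef_pos: [0.4971, 0.3296, 0.1472]
ee_rot: [3.14, 0.001, -0.459]
force: [-0.2, -0.4, -0.7]
width: 0.0616
gripper_force: 0.0
```

Emit:
arm_command(
  series=[0, 0, 0, 0, 0, 0.15, 0.7, 0, 0, 0, 0, 0, 0.25, 0.7, 0, 0, 0, 0, 0, 0.25, 0.7, 0, 0, 0, 0, 0, 0.25, 0, 0, 0, 0, 0, 0, 0.25, 0, 0, 0, 0, 0, 0, 0.25, 0, 0, 0, 0, 0, 0, 0.25, 0, 0, 0, 0, 0, 0, 0.25, 0],
)

```text
t: 2.82
eef_pos: [0.4983, 0.3289, 0.1237]
ee_rot: [-3.141, -0.0, -0.461]
force: [0.4, 0.2, -0.7]
width: 0.0276
gripper_force: 25.0
```

Emit:
arm_command(
  series=[0, 0, 0, 0, 0, -0.1, 0, 0, 0, 0, 0, 0, -0.35, 0, 0, 0, 0, 0, 0, -0.7, 0, 0, 0, 0, 0, 0, -1, 0],
)

```text
t: 3.32
eef_pos: [0.498, 0.3285, 0.2251]
ee_rot: [3.141, 0.0, -0.461]
force: [0.9, 0.0, -2.9]
width: 0.0276
gripper_force: 25.0
```

Emit:
arm_command(
  series=[0, 0, 0, 0, 0, -0.35, 0, 0, 0, 0, 0, 0, -0.65, 0, 0, 0, 0, 0, 0, -0.8, 0, 0, 0, 0, 0, 0, -0.8, 0],
)

```text
t: 3.82
eef_pos: [0.4982, 0.3289, 0.3042]
ee_rot: [-3.14, -0.0, -0.461]
force: [-0.2, 0.4, -2.7]
width: 0.0274
gripper_force: 25.0
```

Run:
```python
from h import *
m=arm.camera_model("wrist");w=arm.grab_frame("wrist");cv2.imwrite("pics/wrist2.png",w)
s=state();print(s["t"],s["eef_pos"],s["ee_rot"],s["width"],s["force"],s["gripper_force"])
R=Ro.from_euler("xyz",s["ee_rot"]).as_matrix()
print(R.T@(np.array([.5695,-.066,.22])-s["eef_pos"]))
```

```text
3.875 [0.49777247 0.32859013 0.30285085] [ 3.14099970e+00  7.08929698e-04 -4.60984768e-01] 0.027836041115760306 [-0.44502003 -0.40273614 -3.73496227] 24.96318519115448
[0.23982457 0.32144513 0.08287147]
```

Emit:
arm_command(
  series=[0, 0, 0, 0.1, 0.13, 0, 0, 0, 0, 0, 0.3, 0.4, 0, 0, 0, 0, 0, 0.5, 0.67, 0, 0, 0, 0, 0, 0.6, 0.8, 0, 0],
)

```text
t: 4.38
eef_pos: [0.5161, 0.2281, 0.3025]
ee_rot: [3.14, 0.001, -0.462]
force: [0.1, 0.0, -2.6]
width: 0.0273
gripper_force: 25.0
```

Emit:
arm_command(
  series=[0, 0, 0, 0.2, 0.27, 0, 0, 0, 0, 0, 0.4, 0.53, 0, 0, 0, 0, 0, 0.6, 0.8, 0, 0, 0, 0, 0, 0.6, 0.8, 0, 0],
)

```text
t: 4.88
eef_pos: [0.5344, 0.1299, 0.3029]
ee_rot: [3.14, 0.001, -0.463]
force: [0.4, -0.0, -3.4]
width: 0.0276
gripper_force: 25.0
```

Run:
```python
from h import *
m=arm.camera_model("wrist");w=arm.grab_frame("wrist");cv2.imwrite("pics/wrist3.png",w)
s=state();print(s["t"],s["eef_pos"],s["ee_rot"],s["width"])
print(proj(m,[[.5695,-.066,.075],[.536,-.259,.056]]))
```

```text
4.925 [0.53443711 0.13096551 0.30296135] [ 3.14089871e+00  5.83324278e-04 -4.62747036e-01] 0.02762678617438527
[[414.86455915  89.99421932]
 [554.94605846  51.14242172]]
```

View pics/wrist3.png

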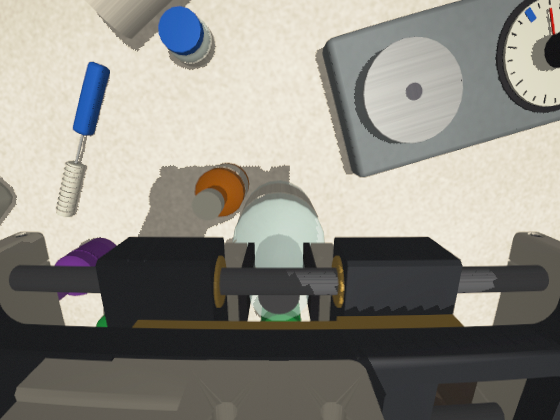

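The wrist view shows the pan hole at (414,91), which matches the prediction of (415,90), and the bottle hangs straight. Continuing.

Emit:
arm_command(
  series=[0, 0, 0, 0.1, 0.13, 0, 0, 0, 0, 0, 0.3, 0.4, 0, 0, 0, 0, 0, 0.5, 0.67, 0, 0, 0, 0, 0, 0.6, 0.8, 0, 0],
)

```text
t: 5.42
eef_pos: [0.5528, 0.0326, 0.3033]
ee_rot: [3.141, 0.0, -0.461]
force: [-0.2, -0.3, -1.9]
width: 0.0274
gripper_force: 25.0
```

Emit:
arm_command(
  series=[0, 0, 0, 0.2, 0.27, 0, 0, 0, 0, 0, 0.4, 0.53, 0, 0, 0, 0, 0, 0.55, 0.75, 0, 0, 0, 0, 0, 0.6, 0.81, 0, 0, 0, 0, 0, 0.6, 0.81, 0, 0, 0, 0, 0, 0.6, 0.81, 0, 0],
)

```text
t: 6.18
eef_pos: [0.5704, -0.0647, 0.3035]
ee_rot: [-3.141, 0.0, -0.46]
force: [0.0, -0.5, -2.3]
width: 0.0279
gripper_force: 25.0
```

Run:
```python
from h import *
P=[]
for _ in range(4):
    arm.grab_frame("side");s=state();P.append(s["eef_pos"])
p=np.mean(P,0)
R=Ro.from_euler("xyz",s["ee_rot"]).as_matrix()
print(s["t"],p,R.T@(np.array([.5695,-.066,.198])-p))
```

```text
6.375 [ 0.5703864  -0.06472222  0.30362629] [-0.0002415   0.00155635  0.10562599]
```

Emit:
arm_command(
  series=[0, 0, 0, 0, 0.015, 0.2, 0, 0, 0, 0, 0, 0.015, 0.45, 0, 0, 0, 0, 0, 0.015, 0.7, 0, 0, 0, 0, 0, 0.015, 0.85, 0, 0, 0, 0, 0, 0.015, 0.94, 0, 0, 0, 0, 0, 0.015, 0.98, 0, 0, 0, 0, 0, 0.015, 0.98, 0],
)

```text
t: 7.25
eef_pos: [0.57, -0.0668, 0.2059]
ee_rot: [-3.141, -0.001, -0.461]
force: [-0.2, 0.2, -3.7]
width: 0.0276
gripper_force: 25.0
```

Emit:
arm_command(
  series=[0, 0, 0, 0, 0, 0.02, 0, 0, 0, 0, 0, 0, 0.03, 0, 0, 0, 0, 0, 0, 0.04, 0, 0, 0, 0, 0, 0, 0.05, 0, 0, 0, 0, 0, 0, 0.06, 0, 0, 0, 0, 0, 0, 0.07, 0, 0, 0, 0, 0, 0, 0.08, 0, 0, 0, 0, 0, 0, 0.08, 0],
)

```text
t: 8.25
eef_pos: [0.5697, -0.0668, 0.1975]
ee_rot: [3.142, -0.0, -0.461]
force: [0.2, 0.1, -1.8]
width: 0.0276
gripper_force: 25.0
```

Emit:
arm_command(
  series=[0, 0, 0, 0, 0, 0.01, 0, 0, 0, 0, 0, 0, 0.02, 0, 0, 0, 0, 0, 0, 0.03, 0, 0, 0, 0, 0, 0, 0.04, 0, 0, 0, 0, 0, 0, 0.04, 0, 0, 0, 0, 0, 0, 0.04, 0],
)

```text
t: 9.0
eef_pos: [0.5698, -0.0668, 0.1936]
ee_rot: [-3.142, -0.0, -0.461]
force: [-0.5, 0.5, -1.3]
width: 0.0273
gripper_force: 25.0
```

Run:
```python
from h import *
F=[];Z=[]
for _ in range(6):
    arm.grab_frame("side");s=state();F.append(s["force"]);Z.append(s["eef_pos"])
print(s["t"],np.mean(F,0),np.mean(Z,0))
```

```text
9.3 [ 0.26343226  0.12025933 -0.64429089] [ 0.56978816 -0.06682019  0.19363237]
```

Contact is made, and about 0.6 N still hangs on the tool. I'll lower another 1.5 mm and release.

Emit:
arm_command(
  series=[0, 0, 0, 0, 0, 0.01, 0, 0, 0, 0, 0, 0, 0.016, 0, 0, 0, 0, 0, 0, 0.016, 0, 0, 0, 0, 0, 0, 0.016, 0],
  force=5,
)

```text
t: 9.8
eef_pos: [0.5699, -0.0668, 0.1921]
ee_rot: [-3.141, -0.0, -0.461]
force: [-0.2, 1.3, -0.5]
width: 0.0279
gripper_force: 5.0
```

Emit:
arm_command(
  series=[0, 0, 0, 0, 0, 0, 0.33, 0, 0, 0, 0, 0, 0, 0.36, 0, 0, 0, 0, 0, 0, 0.4, 0, 0, 0, 0, 0, 0, 0.5, 0, 0, 0, 0, 0, 0, 0.6, 0, 0, 0, 0, 0, 0, 0.6],
)

```text
t: 10.55
eef_pos: [0.5697, -0.0668, 0.192]
ee_rot: [3.142, 0.0, -0.461]
force: [0.1, -0.1, 0.2]
width: 0.052
gripper_force: 0.0
```

Emit:
arm_command(
  series=[0, 0, 0, 0, 0, -0.1, 0.6, 0, 0, 0, 0, 0, -0.3, 0.6, 0, 0, 0, 0, 0, -0.6, 0.7, 0, 0, 0, 0, 0, -0.9, 0.8, 0, 0, 0, 0, 0, -1, 0.8, 0, 0, 0, 0, 0, -1, 0.8],
)

```text
t: 11.3
eef_pos: [0.5699, -0.0667, 0.2926]
ee_rot: [-3.141, -0.001, -0.461]
force: [0.3, -0.5, -0.5]
width: 0.0699
gripper_force: 0.0
```

```bash
cat > d.py <<'E'
from h import *
import sys
tag=sys.argv[1]
m=arm.camera_model("wrist");w=arm.grab_frame("wrist");a=arm.grab_frame("scene");b=arm.grab_frame("side")
cv2.imwrite(f"pics/w{tag}.png",w);cv2.imwrite(f"pics/s{tag}.png",a);cv2.imwrite(f"pics/d{tag}.png",b)
s=state();print(s["t"],s["eef_pos"],s["ee_rot"],s["width"])
R=Ro.from_euler("xyz",s["ee_rot"]).as_matrix()
print("to knob",R.T@(np.array([.536,-.259,.095])-s["eef_pos"]))
A=cv2.resize(a[230:400,110:310],None,fx=2,fy=2);B=cv2.resize(b[200:370,220:400],None,fx=2,fy=2)
cv2.imwrite(f"pics/c{tag}.png",np.hstack([A,B]))
E
python3 d.py 4
```

```text
11.45 [ 0.5691597  -0.06682195  0.29075903] [ 3.14069973e+00  1.69747123e-03 -4.60913499e-01] 0.06983369480254306
to knob [0.0561072  0.18669715 0.19583086]
```

View pics/c4.png

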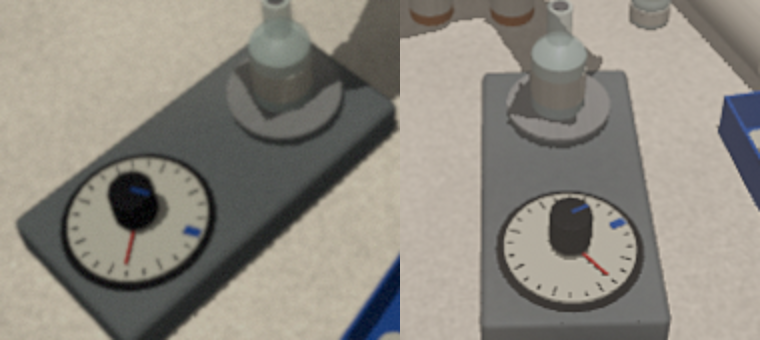

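The bottle stands upright and centred on the pan, and the needle has deflected (red tip at about scene (173,362)). I'm moving to view the dial with the wrist camera.

Emit:
arm_command(
  series=[0, 0, 0, -0.1, 0.2, 0, 0.8, 0, 0, 0, -0.2, 0.6, 0, 0.8, 0, 0, 0, -0.3, 0.95, 0, 0.8],
)

```text
t: 11.82
eef_pos: [0.4987, -0.1397, 0.2912]
ee_rot: [3.141, 0.001, -0.461]
force: [-0.6, 0.7, 0.2]
width: 0.07
gripper_force: 0.0
```

Emit:
arm_command(
  series=[0, 0, 0, -0.1, 0.4, 0, 0.8, 0, 0, 0, -0.2, 0.8, 0, 0.8, 0, 0, 0, -0.2, 0.92, 0, 0.8, 0, 0, 0, -0.2, 0.92, 0, 0.8, 0, 0, 0, -0.2, 0.92, 0, 0.8],
)

```text
t: 12.45
eef_pos: [0.442, -0.2118, 0.2917]
ee_rot: [3.142, 0.0, -0.461]
force: [-0.3, -0.5, -1.3]
width: 0.0699
gripper_force: 0.0
```

```bash
cat > ang.py <<'E'
from h import *
import sys
# measure dial in wrist, scene and side views
def meas(n,roi=None):
    m=arm.camera_model(n);i=arm.grab_frame(n);cv2.imwrite(f"pics/{n}_{sys.argv[1]}.png",i)
    c=i.astype(int);B,G,R=c[...,0],c[...,1],c[...,2]
    C=np.array([.536,-.259]);v,u=np.mgrid[0:420,0:560]
    q=cv2.undistortPoints(np.stack([u,v],-1).reshape(-1,1,2).astype(float),K(m),np.array(m["D"],float))[:,0]
    T=np.array(m["pose"]);d=np.c_[q,np.ones(len(q))]@T[:3,:3].T
    X=(T[:3,3]+d*((.057-T[2,3])/d[:,2:]))[:,:2].reshape(420,560,2)
    r=np.linalg.norm(X-C,axis=-1);out={}
    wh=(np.minimum(np.minimum(B,G),R)>110)&(r<.075)
    h=cv2.convexHull(X[wh].astype(np.float32));(cx,cy),rad=cv2.minEnclosingCircle(h)
    print(n,"dial circle",cx,cy,rad)
    for k,mk in(("red",(R>G+50)&(R>B+50)&(r<.066)&(r>.02)),("blue",(B>R+50)&(B>G+25)&(r<.066)&(r>.038))):
        if mk.sum(): p=np.median(X[mk],0) if 0 else X[mk].mean(0); print(" ",k,mk.sum(),p.round(4),"ang deg about nominal",np.degrees(np.arctan2(*(p-C)[::-1])).round(2),"about circle",np.degrees(np.arctan2(p[1]-cy,p[0]-cx)).round(2), "r",np.linalg.norm(p-C).round(4))
for n in sys.argv[2:]: meas(n)
s=state();print(s["t"],s["eef_pos"],s["ee_rot"])
E
python3 ang.py 5 wrist scene side
```

```text
wrist dial circle 0.5359829664230347 -0.25895312428474426 0.07507248967885971
  red 69 [ 0.556  -0.2913] ang deg about nominal -58.17 about circle -58.19 r 0.038
  blue 108 [ 0.5896 -0.2412] ang deg about nominal 18.42 about circle 18.37 r 0.0565
scene dial circle 0.5376063585281372 -0.25804826617240906 0.06522480398416519
  red 19 [ 0.553  -0.2871] ang deg about nominal -58.91 about circle -62.17 r 0.0328
  blue 20 [ 0.5908 -0.2415] ang deg about nominal 17.71 about circle 17.28 r 0.0576
side dial circle 0.5360392332077026 -0.25840675830841064 0.07490900903940201
  red 22 [ 0.556  -0.2883] ang deg about nominal -55.63 about circle -56.22 r 0.0355
  blue 35 [ 0.5773 -0.2317] ang deg about nominal 33.47 about circle 32.92 r 0.0495
12.6 [ 0.44221089 -0.21154421  0.29171862] [ 3.14145807e+00  4.20655554e-04 -4.59881361e-01]
```

View pics/wrist_5.png

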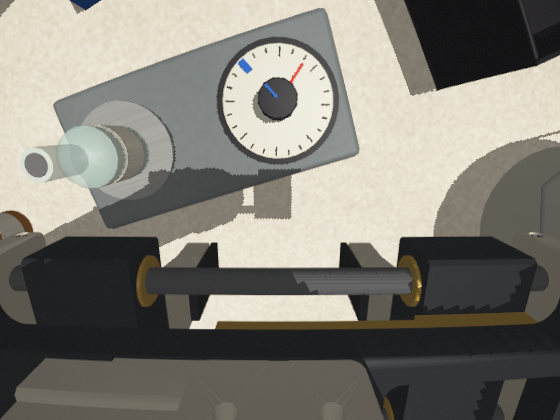

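```bash
cat > fit.py <<'E'
from h import *
import sys
def fit(n,i,m):
    c=i.astype(int);B,G,R=c[...,0],c[...,1],c[...,2]
    # rectified plan view at z=.057, 4 px/mm, centred on (.538,-.258), image right=+x, up=+y
    S=2000.;N=320;g=(np.arange(N)-N/2)/S
    P=np.stack([*np.meshgrid(.538+g,-.258-g),np.full((N,N),.0565)],-1)
    uv=proj(m,P).reshape(N,N,2).astype(np.float32)
    im=cv2.remap(i,uv[...,0],uv[...,1],cv2.INTER_LINEAR);cv2.imwrite(f"pics/rect_{n}_{sys.argv[1]}.png",im)
    c=im.astype(int);B,G,R=c[...,0],c[...,1],c[...,2]
    w=(np.minimum(np.minimum(B,G),R)>(130 if n!="scene" else 110)).astype(np.uint8)
    v,u=np.mgrid[:N,:N];w[np.hypot(u-160,v-160)>138+6]=0
    k,l,st,ce=cv2.connectedComponentsWithStats(w);j=1+np.argmax(st[1:,4])
    h=cv2.convexHull(np.argwhere(l==j)[:,::-1].astype(np.int32))
    e=cv2.fitEllipse(h);W=lambda p:np.array([.538+(p[0]-160)/S,-.258-(p[1]-160)/S]);C=W(e[0])
    print(n,"centre",C.round(4),"axes mm",np.round(np.array(e[1])/2/S*1e3,1))
    ang=lambda p:np.degrees(np.arctan2(*(p-C)[::-1])).round(2)
    r=np.hypot(u-e[0][0],v-e[0][1])/S
    for k,mk in(("red",(R>G+45)&(R>B+45)&(r<.062)&(r>.023)),("blue",(B>R+45)&(B>G+20)&(r<.063)&(r>.04))):
        if mk.sum()<8: continue
        q=np.argwhere(mk)[:,::-1].astype(np.float32);p=W(q.mean(0));L=cv2.fitLine(q,cv2.DIST_L2,0,.01,.01).ravel()
        print("  ",k,len(q),p.round(4),"ang",ang(p),"r",np.linalg.norm(p-C).round(4),"line dir",np.degrees(np.arctan2(-L[1],L[0])).round(1))
for n in sys.argv[2:]:
    m=arm.camera_model(n);f=f"pics/{n}_{sys.argv[1]}.png"
    i=cv2.imread(f)
    if i is None: i=arm.grab_frame(n);cv2.imwrite(f,i)
    fit(n,i,m)
s=state();print(s["t"],s["eef_pos"],s["ee_rot"])
E
python3 fit.py 5 wrist scene side
```

```text
wrist centre [ 0.5361 -0.2569] axes mm [65.8 65.9]
   red 381 [ 0.5563 -0.291 ] ang -59.34 r 0.0396 line dir -60.2
   blue 528 [ 0.5894 -0.2409] ang 16.72 r 0.0556 line dir 17.1
scene centre [ 0.5372 -0.2579] axes mm [64.7 64.9]
   red 279 [ 0.5539 -0.2892] ang -61.91 r 0.0355 line dir -60.0
   blue 336 [ 0.59   -0.2413] ang 17.42 r 0.0553 line dir 15.8
side centre [ 0.5363 -0.259 ] axes mm [65.8 66.1]
   red 421 [ 0.5567 -0.2888] ang -55.55 r 0.0361 line dir -59.7
   blue 736 [ 0.5765 -0.2311] ang 34.82 r 0.049 line dir -38.5
12.6 [ 0.44221089 -0.21154421  0.29171862] [ 3.14145807e+00  4.20655554e-04 -4.59881361e-01]
```

The wrist view shows the needle at -59.7° and the mark at 16.9°, so about 76.5° clockwise is needed. The knob axis is at (0.536, -0.2575). I'll grip the knob.

Emit:
arm_command(
  series=[0, 0, 0, 0.3, 0, 0.1, 0.8, 0, 0, 0, 0.7, 0, 0.3, 0.8, 0, 0, 0, 1, 0, 0.6, 0.8, 0, 0, 0, 1, 0, 0.9, 0.8, 0, 0, 0, 1, 0, 1, 0.8],
)

```text
t: 13.22
eef_pos: [0.5307, -0.2559, 0.1895]
ee_rot: [3.141, 0.004, -0.46]
force: [-0.2, 0.2, -0.2]
width: 0.0703
gripper_force: 0.0
```

Emit:
arm_command(
  series=[0, 0, 0, 0.03, 0, 0.2, 0.8, 0, 0, 0, 0.045, 0, 0.5, 0.8, 0, 0, 0, 0.045, 0, 0.75, 0.8, 0, 0, 0, 0.045, 0, 0.9, 0.8, 0, 0, 0, 0.045, 0, 0.96, 0.8, 0, 0, 0, 0.045, 0, 0.96, 0.8],
)

```text
t: 13.98
eef_pos: [0.5357, -0.2585, 0.0964]
ee_rot: [-3.142, -0.001, -0.46]
force: [0.6, -0.6, -0.1]
width: 0.07
gripper_force: 0.0
```

Emit:
arm_command(
  series=[0, 0, 0, 0, 0, 0, 0.5, 0, 0, 0, 0, 0, 0, 0.4, 0, 0, 0, 0, 0, 0, 0.4, 0, 0, 0, 0, 0, 0, 0.4, 0, 0, 0, 0, 0, 0, 0.4],
  force=20,
)

```text
t: 14.6
eef_pos: [0.5364, -0.2575, 0.0964]
ee_rot: [-3.14, -0.001, -0.461]
force: [0.7, 6.8, 2.8]
width: 0.0416
gripper_force: 20.0
```

Emit:
arm_command(
  series=[0, 0, 0.04, 0, 0, 0, 0.4, 0, 0, 0.1, 0, 0, 0, 0.4, 0, 0, 0.17, 0, 0, 0, 0.4, 0, 0, 0.24, 0, 0, 0, 0.4, 0, 0, 0.31, 0, 0, 0, 0.4, 0, 0, 0.38, 0, 0, 0, 0.4, 0, 0, 0.42, 0, 0, 0, 0.4, 0, 0, 0.42, 0, 0, 0, 0.4],
)

```text
t: 15.6
eef_pos: [0.5365, -0.2574, 0.0964]
ee_rot: [-3.139, -0.0, -1.121]
force: [2.8, 6.8, 2.2]
width: 0.0417
gripper_force: 20.0
```

Emit:
arm_command(
  series=[0, 0, 0.05, 0, 0, 0, 0.4, 0, 0, 0.12, 0, 0, 0, 0.4, 0, 0, 0.19, 0, 0, 0, 0.4, 0, 0, 0.26, 0, 0, 0, 0.4, 0, 0, 0.33, 0, 0, 0, 0.4, 0, 0, 0.4, 0, 0, 0, 0.4, 0, 0, 0.43, 0, 0, 0, 0.4, 0, 0, 0.43, 0, 0, 0, 0.4],
)

```text
t: 16.6
eef_pos: [0.5366, -0.2574, 0.0964]
ee_rot: [-3.14, 0.001, -1.796]
force: [1.4, 7.6, 1.1]
width: 0.0414
gripper_force: 20.0
```

```bash
python3 fit.py 6 side scene; python3 -c "
from h import *
s=state();print(s['force'],s['moment'],s['width'])"
```

```text
side centre [ 0.5318 -0.2793] axes mm [44.1 62.8]
   red 300 [ 0.5588 -0.2923] ang -25.67 r 0.0299 line dir -60.4
   blue 418 [ 0.5636 -0.2932] ang -23.53 r 0.0347 line dir -82.9
scene centre [ 0.5353 -0.2645] axes mm [58.6 63.9]
   red 290 [ 0.5551 -0.2912] ang -53.44 r 0.0332 line dir -60.5
   blue 364 [ 0.5648 -0.3067] ang -55.05 r 0.0515 line dir -61.1
16.7 [ 0.5365493  -0.25743527  0.09638238] [-3.13965727e+00  1.43891521e-03 -1.79571349e+00]
[1.4766952  6.940839   1.30600938] [ 2.7609931  -0.86119849 -0.04511091] 0.041479065197075636[ WARN:0@0.328] global loadsave.cpp:275 findDecoder imread_('pics/side_6.png'): can't open/read file: check file path/integrity
[ WARN:0@1.510] global loadsave.cpp:275 findDecoder imread_('pics/scene_6.png'): can't open/read file: check file path/integrity
```

Emit:
arm_command(
  series=[0, 0, 0, 0, 0, 0, 0.55, 0, 0, 0, 0, 0, 0, 0.65, 0, 0, 0, 0, 0, 0, 0.8, 0, 0, 0, 0, 0, -0.2, 0.8, 0, 0, 0, 0, 0, -0.5, 0.8, 0, 0, 0, 0, 0, -0.8, 0.8, 0, 0, 0, 0, 0, -1, 0.8],
)

```text
t: 17.58
eef_pos: [0.5356, -0.2589, 0.1975]
ee_rot: [-3.14, -0.0, -1.796]
force: [-0.1, -1.7, -0.6]
width: 0.0704
gripper_force: 0.0
```

Emit:
arm_command(
  series=[0, 0, 0, 0, 0, -0.4, 0.8, 0, 0, 0, 0, 0, -0.8, 0.8, 0, 0, 0, -0.3, 0, -1, 0.8, 0, 0, 0, -0.7, 0, -1, 0.8, 0, 0, 0, -1, 0, -1, 0.8, 0, 0, 0, -1, 0, -1, 0.8, 0, 0, 0, -1, 0, -1, 0.8],
)

```text
t: 18.45
eef_pos: [0.5575, -0.1614, 0.2959]
ee_rot: [3.141, -0.0, -1.796]
force: [0.1, 0.6, -0.0]
width: 0.0703
gripper_force: 0.0
```

```bash
python3 fit.py 7 wrist scene side 2>/dev/null; python3 -c "
import cv2,numpy as np
a=cv2.imread('pics/rect_wrist_7.png');b=cv2.imread('pics/side_7.png')
cv2.imwrite('pics/v7.png',np.hstack([cv2.resize(a,(400,400)),cv2.resize(b[130:370,200:400],(400,480))[:400]]))"
```

```text
wrist centre [ 0.5362 -0.2571] axes mm [65.8 65.9]
   red 371 [ 0.5555 -0.2907] ang -60.13 r 0.0387 line dir -60.3
   blue 452 [ 0.564  -0.3062] ang -60.46 r 0.0564 line dir -58.5
scene centre [ 0.5372 -0.2577] axes mm [65.4 65.5]
   red 318 [ 0.5538 -0.289 ] ang -62.02 r 0.0355 line dir -60.1
   blue 344 [ 0.5649 -0.3067] ang -60.54 r 0.0563 line dir -61.7
side centre [ 0.5363 -0.259 ] axes mm [65.8 66.2]
   red 419 [ 0.5567 -0.2887] ang -55.56 r 0.036 line dir -59.6
   blue 461 [ 0.5635 -0.303 ] ang -58.34 r 0.0517 line dir -79.8
18.6 [ 0.55747362 -0.16187904  0.29587926] [ 3.14136757e+00 -1.53278266e-04 -1.79698971e+00]
```

View pics/v7.png

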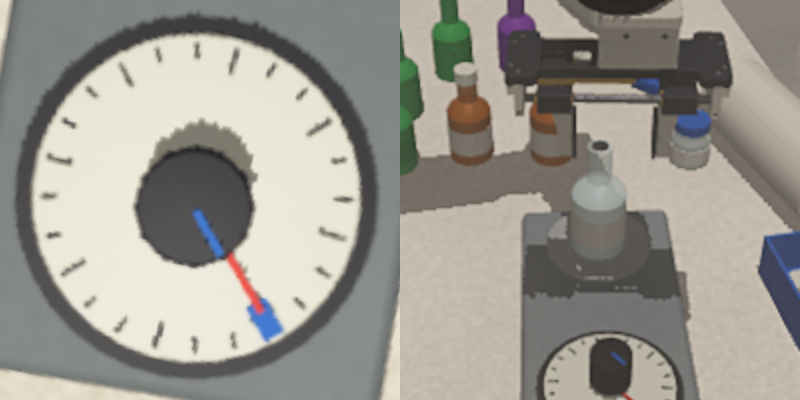

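The needle (-60.1°) lies on the middle of the blue mark (-60.5°). The bottle stands on the pan, the neighbours are untouched and the gripper is clear. Handing in.

```bash
python3 -c "
from station import arm
print(arm.job_done())"
```

```text
the job is handed in; nothing more can be done
None
```

The job is handed in: the clear bottle stands released on the middle of the pan, and the tare knob is turned so the needle points at the middle of the zero mark, within about half a degree on the wrist camera; no verdict came back.

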